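Lift the oiled cedar egg with the tongs

ROBOT

A 6-joint arm with a two-finger parallel gripper is mounted at the origin on the work surface. World frame = base frame: x ahead of the robot, y to its left, z up, the work surface at z = 0. Lengths are in m, angles in degrees, forces in N, time in s.
With the tool pointing down it reaches from about 0.375 to 0.9 m from the base axis. Payload 3.1 kg.
Tool frame: the origin (TCP) lies where the fingers leave the gripper's body, on its centre line; the fingertips stand 70 mm ahead of it and the grasp point (between the pads) lies 51 mm ahead of it; z points along the fingers, y is the line along which they close (so a half turn about z gives the same grasp; the last joint's range is limited). The gripper opens to 87 mm and grips with 3 to 60 N. Pads are 19 mm wide; open, the fingers measure 117 mm over their backs; the gripper's body (75 mm by 190 mm) begins 51 mm behind the grasp point.
Start: joints at [65.002, 30.224, 82.088, -0, 67.689, -10.227], TCP at [0.159, 0.604, 0.292] pointing down, gripper open.
Joint ranges: [-176.69, 176.69], [-43.24, 126.21], [12.49, 139.97], [-82, 262], [0, 151.66], [-163.58, 163.58]. Speed limits (degrees/s): [159.86, 159.86, 180, 180, 180, 180].

INTERFACE

Orientations are given as a 3x3 rotation matrix whose columns are the frame's x, y, z axes.
In Python, from rig import readout, capture, calibration, bot, look_for gives the robot as it stands. The module is installed in compiled form; this text tells all that it offers.
- The arm moves only by the shell command python3 -m pendant 'ROWS'. ROWS is JSON, a list of rows, each a list of 7 numbers: the shift along the tool's x, y, z normalised to -1 to 1, where 1 is 200 mm, then the turn, a rotation vector about the tool's x, y, z normalised to -1 to 1, where 1 is 180 degrees, then the closure, from -1 (fully open) to 1 (shut). In form: [[dx, dy, dz, ax, ay, az, grip], ...]. A call has 1 to 8 rows; each row is the pose to reach, as a shift and turn from the pose commanded when the call began, along the tool's axes at that moment, turning the shorter way round; what a row does not reach only later rows make up. A row lasts 1/10 s, in which the tool goes at most 50 mm and 8.59 degrees, less where a joint would pass 70% of its speed; a pose out of reach is approached as far as the arm can. A call with a number of a shift or a turn outside -1 to 1 is refused whole. A call with a gripper value outside its range is refused whole. The fingers move at their own pace and stop on an object; the grip force is fixed at half the most. Time passes only in rows, so rows that repeat a pose let the fingers close. It gives the time, the measured TCP pose, the force, the opening and the grip force at its end, in the units of the state.
- readout.read_state(): the state, without advancing time (a new reading comes with each control period).
- capture(name): name is "scene" or "top"; returns (picture, depth): 420x560x3 uint8, red, green, blue; 420x560 float32, m along the optical axis (not along the pixel's ray), 0 where there is no reading.
- calibration(name): a dict with "mtx" (3x3 intrinsics, pixels), "k1" (the pictures are not rectified: a ray, as slopes to the right and down, at radius r is drawn at 1 + k1 r^2 times it, then the intrinsics apply), "T" (4x4, takes a point from camera to world coordinates). Camera axes: x right, y down, z forward; pixel columns grow to the right and rows downward; lengths in m; the calibration is good to about 2 mm. A picture is of the moment at which its call begins. calibration takes no time and is no camera call.
- bot.hand_in(): hands the job in; it is judged then, once.
Trained networks look in the newest picture that a camera, given by its name, has taken for a name from the list of things; names that differ only in an ending like _2 or _b are one class to them, and where a whole thing is asked for, a point or a joint stands for the part that bears it (a point fixed in the world has none). Each returns a list of dicts, best first, with "conf" (0 to 1); they miss things now and then, are a little off and sometimes report something else, mostly with a low value. They report only what shows in the picture. A call takes as long as a camera call. They do not tell look-alikes from the thing itself.
- look_for(thing, camera): "extent" ([left, top, right, bottom] in pixels, round what is visible of it).
The state is a dict: "time_s": time; "joint_positions": joint angles; "qvel": joint speeds; "tau": joint torques, N m; "position": TCP position; "tcp_rot": TCP orientation; "force": force on the tool from outside, world axes, zero at the start; "moment": the same for the moment, N m; "opening": opening from 0.0 (shut) to 1.0 (fully open); "grasp_force": force on a finger pad.
Only numpy, scipy, OpenCV 4.12 (cv2) and the standard library are available. Lean on these libraries where they do the work, as an engineer would, in place of code of your own. Each camera call takes 0.05 s, during which the arm holds its last target. There are 200 camera calls.

TASK

One of the three cedar pieces in the aluminium tray on top of the orange drawers is egg-shaped and freshly oiled, so no part of the robot may touch it: pick up the kitchen tongs lying on the table, close their tips on the egg from both sides, and lift it well clear of the tray (a hand's breadth, some 10 cm). Finish while holding it up still between the tips of the tongs, with neither the tongs nor the egg resting on anything; leave the tray, the other two cedar pieces, the half-open drawer and the other things where they are.

Things in the scene. Friction and masses are not known exactly. Their poses are not given: they have to be found in the camera images.
- tongs: Steel spring tongs, 214 mm long, 82 g, balanced 8 mm behind the origin, lying on their side on the table: two flat arms on edge (24 mm high) that close horizontally. Origin on the underside, midway between the flat grip panels (30 mm behind to 28 mm ahead of it); x points to the tips (ends 100 mm ahead), y to the left arm, z up. Pivot 90 mm behind the origin. Free state open: 51 mm wide over the grips
- tongs_left: Left (+y) arm of the tongs; origin at its hinge, 90 mm behind and 10 mm left of the tongs' origin. Both arms swing equally, sprung open. Width over the grips at the origin and clear gap between tips: 51 and 66 mm (open), 47 and 59 mm, 44 and 52 mm (grips parallel), 37 and 39 mm (on the egg)
- tongs_right: Right (-y) arm of the tongs, mirror image of the left. Squeezing the grips takes about 4 N to begin and 9 N when on the egg; about half of what is beyond that presses on the egg. Fully shut: about 20 mm over the grips, 7 mm at the tips
- tongs_tip (a point): Point midway between the two tip pads, at half their height: 82 mm ahead of the tongs' origin and 12 mm above their underside. The flat pads are 24 mm high and reach 17 mm behind to 17 mm ahead of this point; at the ends small lips turn inwards
- egg: Egg-shaped cedar piece standing on a flat 24 mm foot: 48.5 mm high, widest (39 mm) at 25 mm height, about 35 g (25 to 50 g). Origin at the centre of its foot, z up
- egg_mid (a point): Centre of the egg at its widest height, 25 mm above its foot
- block: Cedar cube, 36 mm, standing in the tray beside the egg (leave it). Origin at the centre of its underside
- puck: Low round cedar puck, 42 mm across, 26 mm high, in the tray (leave it). Origin at the centre of its underside
- tray: Loose shallow aluminium tray, 140 mm along its x, 260 mm along its y, rim 10 mm high, floor and walls 2 mm thick, 0.35 kg; the three cedar pieces stand in a row along its y about 80 mm apart, in any order. Origin at the centre of its underside, x points away from the robot
- unit: Orange plastic drawer unit, 300 mm deep (x), 320 mm wide (y), 170 mm high, fixed. Origin at the centre of its underside, its front (-x) faces the robot. A loose grey brush, 32 mm high, lies along the back of its top, behind the tray
- unit_drawer0_handle (a point): Handle of the upper drawer, which stands half open towards the robot
- pail: Dark grey closed pail, about 195 mm across and 217 mm high, on the table to the right of the drawers. Origin at the centre of its underside
- scoop: White slotted scoop, 225 mm long, 22 mm high, lying on the table to the left of the drawers. Origin on its underside
- brush: Grey brush with hard silicone bristles, 200 mm long, 32 mm high, on the back of the drawer top. Origin on its underside
- bowl: White ceramic bowl, 120 mm across, 45 mm high, on the table at the left. Origin at the centre of its underside
- tin: Closed aluminium tin, 70 mm across, 50 mm high, on the table at the front right. Origin at the centre of its underside
Things that resemble listed ones, but are neither listed nor needed, are in the scene too. What is shaped like the tongs but pink or purple is not meant.

How it is judged (in metres and radians):
On the way, in this order (a step that is already met when the one before it is completed fails the run):
1. the tongs are gripped by the fingers and lifted off the table (height (world z) of tongs above 0.03 m and contact force between the fingers and tongs above 0.5 N), for 0.2 s.
2. both arms of the tongs press on the egg (contact force between each of tongs_left, tongs_right and egg above 0.3 N and z of egg in the frame of tray below 0.05 m), for 0.1 s.
At the end, for the whole second after the job is handed in: Egg held still by both tong arms, its middle within 35 mm of the tip point, foot 60 mm or more above the tray's underside; fingers hold the tongs; tongs and egg touch no tray, drawers or pail; tray, block, puck and drawer within 30 mm of their start (z of egg in the frame of tray above 0.06 m and height (world z) of tongs above 0.12 m and contact force between each of tongs_left, tongs_right and egg above 0.3 N and distance between tongs_tip and egg_mid below 0.035 m and contact force between the fingers and tongs above 0.5 N and contact force between each of egg, tongs and tray below 0.05 N and contact force between each of egg, tongs and unit below 0.05 N and contact force between each of tongs, egg and pail below 0.05 N and linear speed of egg below 0.03 m/s and distance of each of tray, block, puck, unit_drawer0_handle from where it was at the start of the episode below 0.03 m); the arm keeps its last pose, push and grip.
It fails at once if the robot itself touches the egg (contact force between any of the fingers, the arm and egg above 0.2 N).
It fails at once if the tray, the block, the puck or the drawer is shifted by more than 30 mm (distance of any of tray, block, puck, unit_drawer0_handle from where it was at the start of the episode above 0.03 m).
It fails at once if the pail, scoop, brush, bowl or tin is shifted by more than 40 mm (distance of any of pail, scoop, brush, bowl, tin from where it was at the start of the episode above 0.04 m).
It also fails if it takes over 48 s, if anything falls off the work surface, if the arm or the gripper's body presses on something with over 40 N, if the wrist force passes 120 N, or if a joint passes its speed limit or range.

## Working session

There is one attempt and no reset: what is moved stays moved. The work goes in short steps, Python scripts to look and compute and a shell command to move; the robot and the scene stay as the last step left them, time stands still between calls to the robot, and variables do not carry over. Pictures are saved under pics/ and viewed, at most 10 in all, crops included, and the job is handed in when it is done.

```bash
mkdir -p pics; cat > h.py <<'E'
import numpy as np, cv2
from rig import readout, capture, calibration, bot, look_for
def cloud(name, depth):
    c=calibration(name); K=np.array(c["mtx"]); T=np.array(c["T"]); k=c["k1"]
    h,w=depth.shape; u,v=np.meshgrid(np.arange(w),np.arange(h))
    p=cv2.undistortPoints(np.stack([u,v],-1).reshape(-1,1,2).astype(float),K,np.array([k,0,0,0.])).reshape(h,w,2)
    P=np.concatenate([p*depth[...,None],depth[...,None]],-1)@T[:3,:3].T+T[:3,3]
    P[depth==0]=np.nan
    return P
E
python3 - <<'E'
from h import *
for n in ("scene","top"):
    p,d=capture(n); cv2.imwrite(f"pics/{n}.png",p[...,::-1]); np.save(n+".npy",cloud(n,d)); np.save(n+"_rgb.npy",p)
    for t in ("tongs","egg","block","puck","tray","pail","unit_drawer0_handle"):
        print(n,t,[(round(r["conf"],2),[round(x) for x in r["extent"]]) for r in look_for(t,n)][:4])
print(readout.read_state())
E
```

```text
scene tongs [(0.89, [271, 101, 318, 136]), (0.74, [224, 173, 288, 198]), (0.56, [290, 147, 341, 192]), (0.34, [270, 229, 288, 248])]
scene egg [(0.53, [278, 203, 293, 218])]
scene block [(0.53, [271, 230, 288, 249])]
scene puck [(0.5, [255, 251, 275, 273])]
scene tray [(0.66, [225, 193, 326, 293]), (0.64, [298, 148, 337, 182])]
scene pail [(0.83, [134, 316, 225, 419]), (0.73, [273, 229, 288, 250])]
scene unit_drawer0_handle [(0.79, [167, 175, 271, 283])]
top tongs [(0.71, [117, 259, 148, 321]), (0.64, [178, 208, 209, 267])]
top egg [(0.55, [283, 180, 295, 194])]
top block [(0.71, [309, 170, 323, 184])]
top puck [(0.49, [335, 165, 351, 184])]
top tray [(0.72, [270, 151, 364, 210])]
top pail [(0.98, [400, 147, 482, 209]), (0.44, [178, 207, 206, 269])]
top unit_drawer0_handle [(0.71, [274, 208, 379, 270])]
{'time_s': 0.8, 'joint_positions': array([ 6.50017617e+01,  3.02212357e+01,  8.20879419e+01, -1.50943317e-03,
        6.76871515e+01, -1.02263529e+01]), 'qvel': array([-0.01826871, -0.02334557,  0.10311576, -0.02806909,  0.01663913,
        0.05929526]), 'tau': array([ 5.11984081e-05, -4.39955020e+01, -1.76983809e+01,  6.33901963e-02,
        5.02907485e-02, -4.46176318e-05]), 'position': array([0.15931662, 0.60433511, 0.29227141]), 'tcp_rot': array([[-9.66951167e-01,  2.54961641e-01,  4.91637777e-05],
       [ 2.54961644e-01,  9.66951166e-01,  4.77676156e-05],
       [-3.53600625e-05,  5.87238293e-05, -9.99999998e-01]]), 'force': array([-0.02221471,  0.18964039,  0.81797097]), 'moment': array([ 0.04077471, -0.03425361,  0.00815625]), 'grasp_force': 0.0, 'opening': 1.0000549045919698}
```

View pics/scene.png

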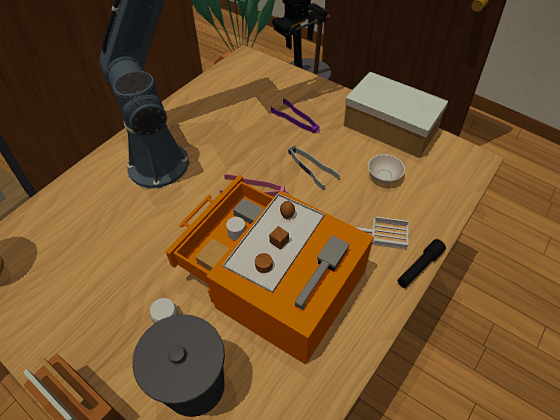

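View pics/top.png

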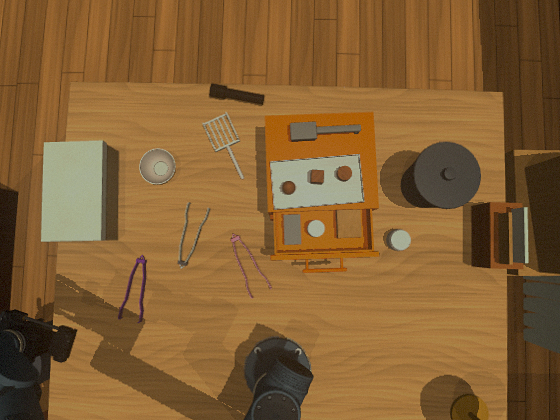

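The scene shows three tong shapes. In the top view they are purple (117-148, 259-321), pink (230-270, 235-297) and grey steel (178-209, 203-267). The steel one fits the description: pivot at (183,264), tips at (189,203) and (209,208). The egg is at top (289,187), at the left end of the tray.

```bash
python3 - <<'E'
from h import *
p=np.load("top_rgb.npy"); s=np.load("scene_rgb.npy")
a=cv2.resize(p[195:275,165:275,::-1],None,fx=5,fy=5,interpolation=cv2.INTER_CUBIC)
b=cv2.resize(s[140:195,285:345,::-1],None,fx=4,fy=4,interpolation=cv2.INTER_CUBIC)
im=np.zeros((400,550+240,3),np.uint8); im[:400,:550]=a; im[:220,550:]=b; cv2.imwrite("pics/c1.png",im)
T=np.load("top.npy"); S=np.load("scene.npy")
def tongs(P,box):
    l,t,r,b=box; q=P[t:b,l:r].reshape(-1,3); q=q[(q[:,2]>0.012)&(q[:,2]<.04)]; return q
for n,P,box in(("top",T,(172,198,214,272)),("scene",S,(284,142,346,194))):
    q=tongs(P,box); c=q.mean(0); 
    w,v=np.linalg.eigh(np.cov((q-c)[:,:2].T)); ax=v[:,1]*np.sign(v[0,1]); lat=np.array([-ax[1],ax[0]])
    x=(q-c)[:,:2]@ax; y=(q-c)[:,:2]@lat
    print(n,len(q),c,"ang",np.degrees(np.arctan2(ax[1],ax[0])),x.min(),x.max(),"zmax",np.percentile(q[:,2],95))
    for lo in np.arange(-.12,.12,.02):
        m=(x>=lo)&(x<lo+.02)
        if m.any(): print("  ",round(lo,2),m.sum(),np.round([y[m].min(),y[m].max()],3), np.round(c[:2]+ax*(lo+.01)+lat*(y[m].min()+y[m].max())/2,3))
# tray items
for n,P in(("top",T),("scene",S)):
    z=P[...,2]; ok=(P[...,0]>.3)&(P[...,0]<.95)&(abs(P[...,1])<.35)
    rgb=(p if n=="top" else s).astype(int)
    br=(rgb[...,0]>rgb[...,2]+25)
    m=ok&(z>.182)&(z<.24)&br
    k,lab,st,ce=cv2.connectedComponentsWithStats(m.astype(np.uint8))
    for i in range(1,k):
        if st[i,4]>25:
            q=P[lab==i]; print(n,"piece",st[i],np.round(q.min(0),3),np.round(q.max(0),3),np.round((q.min(0)+q.max(0))/2,3))
    g=ok&(z>.165)&(z<.19)&(rgb.max(-1)-rgb.min(-1)<40)&(rgb.mean(-1)>120)
    k,lab,st,ce=cv2.connectedComponentsWithStats(g.astype(np.uint8)); i=1+st[1:,4].argmax(); q=P[lab==i]
    print(n,"tray",cv2.minAreaRect(q[:,:2].astype(np.float32)),np.nanmedian(q[:,2]))
    o=ok&(z>.16)&(z<.18)&(rgb[...,0]>rgb[...,2]+80); q=P[o]; print(n,"unit",cv2.minAreaRect(q[:,:2].astype(np.float32)))
E
```

```text
top 243 [0.41280327 0.29658759 0.02156107] ang -15.890639473177794 -0.09814929373137414 0.11673059658252798 zmax 0.02808673956381682
   -0.1 28 [-0.016  0.013] [0.326 0.319]
   -0.08 32 [-0.017  0.015] [0.345 0.315]
   -0.06 22 [-0.021  0.017] [0.364 0.308]
   -0.04 20 [-0.02   0.022] [0.384 0.306]
   -0.02 23 [-0.021  0.027] [0.404 0.302]
   0.0 24 [-0.022  0.027] [0.423 0.296]
   0.02 21 [-0.021  0.029] [0.443 0.292]
   0.04 18 [-0.022  0.03 ] [0.462 0.287]
   0.06 20 [-0.027  0.039] [0.482 0.283]
   0.08 20 [-0.029  0.042] [0.501 0.278]
   0.1 15 [-0.028  0.043] [0.521 0.274]
scene 302 [0.42974548 0.29673591 0.01941256] ang -13.171614707323121 -0.10779748194329031 0.10268825735902046 zmax 0.02579112619296532
   -0.12 6 [-0.008  0.014] [0.323 0.325]
   -0.1 35 [-0.017  0.014] [0.342 0.316]
   -0.08 26 [-0.018  0.021] [0.362 0.314]
   -0.06 25 [-0.023  0.026] [0.381 0.309]
   -0.04 25 [-0.025  0.024] [0.4   0.303]
   -0.02 33 [-0.027  0.026] [0.42  0.299]
   0.0 25 [-0.027  0.025] [0.439 0.294]
   0.02 32 [-0.134  0.027] [0.447 0.238]
   0.04 32 [-0.036  0.034] [0.478 0.284]
   0.06
[... 631 characters left out ...]
 0.17229671988016138
top unit ((0.580272912979126, -0.11565627157688141), (0.4252539873123169, 0.32185977697372437), 3.5487091541290283)
scene piece [280 201  15  17 201] [ 0.549 -0.038  0.183] [ 0.586 -0.002  0.22 ] [ 0.568 -0.02   0.201]
scene piece [269 226  20  22 278] [ 0.581 -0.118  0.182] [ 0.619 -0.081  0.212] [ 0.6   -0.1    0.197]
scene piece [255 253  18  18 256] [ 0.592 -0.198  0.182] [ 0.634 -0.156  0.202] [ 0.613 -0.177  0.192]
scene tray ((0.5890711545944214, -0.09867210686206818), (0.1397327184677124, 0.26418212056159973), 6.293617248535156) 0.17068553138600484
scene unit ((0.5850644707679749, -0.11571638286113739), (0.4196581244468689, 0.3241932988166809), 4.029013633728027)
```

View pics/c1.png

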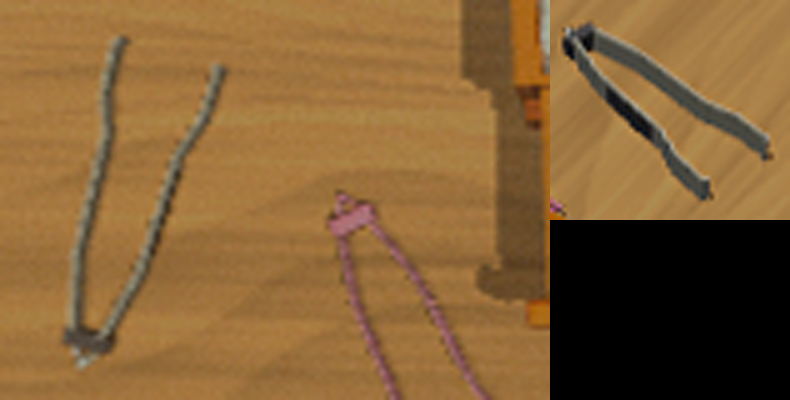

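The crop confirms the steel pair at top (178-209, 203-267), lying with its tips away from the robot. Its origin is about (0.431, 0.2955), heading -13°. Moving above it.

```bash
python3 -m pendant '[[-0.855,-0.57,0,0,0,0,-1],[-0.855,-0.57,0,0,0,0,-1],[-0.855,-0.57,0,0,0,0,-1],[-0.855,-0.57,0,0,0,0,-1],[-0.855,-0.57,0,0,0,0,-1]]'; python3 -m pendant '[[-0.855,-0.575,0.2,0,0,-0.009,-1],[-0.855,-0.575,0.2,0,0,-0.009,-1],[-0.855,-0.575,0.4,0,0,-0.009,-1],[-0.855,-0.575,0.55,0,0,-0.009,-1],[-0.855,-0.575,0.55,0,0,-0.009,-1],[-0.855,-0.575,0.55,0,0,-0.009,-1],[-0.855,-0.575,0.55,0,0,-0.009,-1]]'
python3 - <<'E'
from h import *
s=readout.read_state(); print(s["position"],s["tcp_rot"].round(4),s["time_s"])
p,d=capture("scene"); P=cloud("scene",d)
cv2.imwrite("pics/c2.png",cv2.resize(p[90:210,250:390,::-1],None,fx=5,fy=5,interpolation=cv2.INTER_CUBIC))
E
```

```text
time_s: 1.3
position: [0.2988, 0.4471, 0.2924]
tcp_rot: [[-0.966, 0.26, 0.001], [0.26, 0.966, -0.002], [-0.001, -0.001, -1.0]]
force: [-0.2, 0.4, 0.3]
opening: 1.005
grasp_force: 0.0
time_s: 2.0
position: [0.4316, 0.2958, 0.1818]
tcp_rot: [[-0.973, 0.229, -0.002], [0.229, 0.973, -0.0], [0.002, -0.0, -1.0]]
force: [-0.5, 0.2, 1.2]
opening: 0.999
grasp_force: 0.0
[0.43159488 0.29578027 0.18179427] [[-9.734e-01  2.291e-01 -1.700e-03]
 [ 2.291e-01  9.734e-01 -1.000e-04]
 [ 1.600e-03 -5.000e-04 -1.000e+00]] 2.0
```

View pics/c2.png

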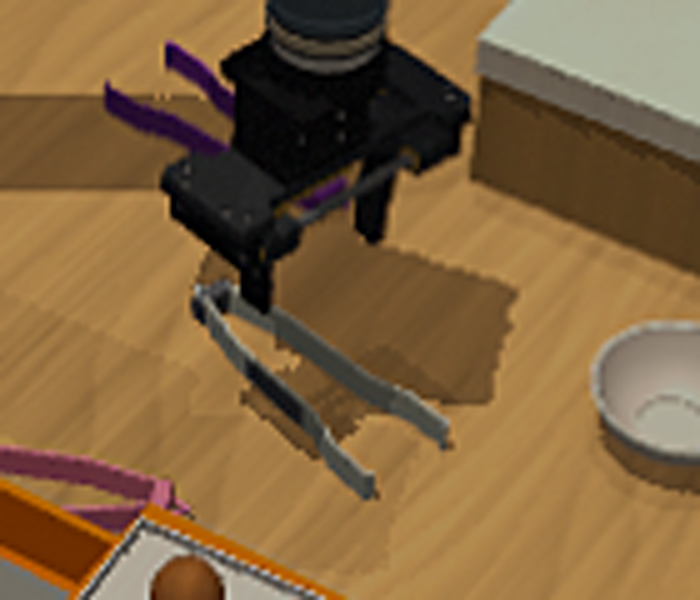

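The fingers sit above the grip panels and straddle both arms. Going down, then closing partly to about 45 mm.

```bash
python3 -m pendant '[[0,0,0.25,0,0,0,-1],[0,0,0.4,0,0,0,-1],[0,0,0.48,0,0,0,-1],[0,0,0.54,0,0,0,-1],[0,0,0.54,0,0,0,-1],[0,0,0.54,0,0,0,-1]]'; python3 -m pendant '[[0,0,0,0,0,0,-0.3],[0,0,0,0,0,0,-0.1],[0,0,0,0,0,0,-0.04],[0,0,0,0,0,0,-0.04],[0,0,0,0,0,0,-0.04],[0,0,0,0,0,0,-0.04],[0,0,0,0,0,0,-0.04],[0,0,0,0,0,0,-0.04]]'
```

```text
time_s: 2.65
position: [0.4319, 0.2967, 0.0753]
tcp_rot: [[-0.974, 0.226, 0.002], [0.226, 0.974, 0.001], [-0.002, 0.001, -1.0]]
force: [-0.0, -0.1, 0.0]
opening: 0.999
grasp_force: 0.0
time_s: 3.45
position: [0.4318, 0.2958, 0.0743]
tcp_rot: [[-0.974, 0.228, 0.0], [0.228, 0.974, 0.0], [-0.0, 0.0, -1.0]]
force: [0.5, 0.6, 1.7]
opening: 0.527
grasp_force: 6.1
```

```bash
python3 -m pendant '[[0,0,-0.1,0,0,0,-0.04],[0,0,-0.2,0,0,0,-0.04],[0,0,-0.4,0,0,0,-0.04],[0,0,-0.6,0,0,0,-0.04],[0,0,-0.7,0,0,0,-0.04],[0,0,-0.7,0,0,0,-0.04],[0,0,-0.7,0,0,0,-0.04]]'
python3 - <<'E'
from h import *
p,d=capture("scene"); P=cloud("scene",d); np.save("s2.npy",P)
cv2.imwrite("pics/c3.png",cv2.resize(p[60:200,250:390,::-1],None,fx=4,fy=4,interpolation=cv2.INTER_CUBIC))
E
```

```text
time_s: 4.15
position: [0.4312, 0.2955, 0.2139]
tcp_rot: [[-0.974, 0.227, -0.001], [0.227, 0.974, -0.0], [0.0, -0.0, -1.0]]
force: [0.5, -0.9, -0.5]
opening: 0.523
grasp_force: 5.5
```

View pics/c3.png

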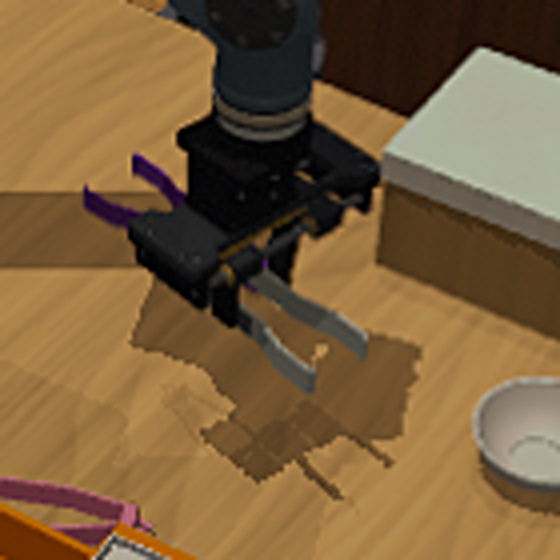

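Tongs are held level. Next: raise, turn to heading 0 and go over the egg.

```bash
python3 -m pendant '[[0,0,-0.2,0,0,0,-0.04],[0,-0.1,-0.45,0,0,-0.02,-0.04],[-0.1,-0.3,-0.65,0,0,-0.04,-0.04],[-0.2,-0.5,-0.65,0,0,-0.073,-0.04],[-0.3,-0.7,-0.65,0,0,-0.073,-0.04],[-0.3,-0.74,-0.65,0,0,-0.073,-0.04],[-0.3,-0.74,-0.65,0,0,-0.073,-0.04]]'
python3 - <<'E'
from h import *
s=readout.read_state(); R=s["tcp_rot"]; print(R.round(3)); print((R.T@(np.array([.483,-.019,.344])-s["position"])/.2).round(3))
E
```

```text
time_s: 4.9
position: [0.4557, 0.1365, 0.3424]
tcp_rot: [[-1.0, 0.004, -0.005], [0.004, 1.0, 0.0], [0.005, 0.0, -1.0]]
force: [-0.2, 0.6, -1.6]
opening: 0.519
grasp_force: 5.5
[[-1.     0.004 -0.005]
 [ 0.004  1.     0.   ]
 [ 0.005  0.    -1.   ]]
[-0.14  -0.777 -0.008]
```

```bash
python3 -m pendant '[[-0.05,-0.2,0,0,0,0,-0.04],[-0.1,-0.4,0,0,0,0,-0.04],[-0.14,-0.6,0,0,0,0,-0.04],[-0.14,-0.72,0,0,0,0,-0.04],[-0.14,-0.777,0,0,0,0,-0.04],[-0.14,-0.777,0,0,0,0,-0.04],[-0.14,-0.777,0,0,0,0,-0.04]]'
python3 - <<'E'
from h import *
p,d=capture("scene"); P=cloud("scene",d); z=P[...,2]
pt,dt=capture("top"); Pt=cloud("top",dt); 
s=readout.read_state(); tcp=s["position"]; print(tcp)
for n,Q,r in(("scene",P,p),("top",Pt,pt)):
    z=Q[...,2]; g=(z>.25)&(z<.31)&(Q[...,0]>.51)&(Q[...,0]<.62)&(abs(Q[...,1]+.02)<.07); q=Q[g]
    print(n,"tongs",g.sum(),"zmin/max",np.percentile(q[:,2],[2,98]).round(3),"xmax",q[:,0].max())
    for lo in np.arange(.51,.6,.015):
        w=q[(q[:,0]>=lo)&(q[:,0]<lo+.015)]
        for sd,ww in(("L",w[w[:,1]>tcp[1]]),("R",w[w[:,1]<=tcp[1]])):
            if len(ww): print(round(lo,3),sd,len(ww),np.median(ww,0).round(4))
    e=(z>.183)&(z<.23)&(abs(Q[...,0]-.565)<.035)&(abs(Q[...,1]+.019)<.035)&(r[...,0].astype(int)>r[...,2]+25); q=Q[e]
    print(n,"egg",e.sum(),q.min(0).round(3),q.max(0).round(3))
a=cv2.resize(p[130:290,200:330,::-1],None,fx=3.7,fy=3.7,interpolation=cv2.INTER_CUBIC)[:590]
b=cv2.resize(pt[150:270,260:340,::-1],None,fx=3.9,fy=3.9,interpolation=cv2.INTER_CUBIC)
im=np.zeros((600,800,3),np.uint8); im[:a.shape[0],:a.shape[1]]=a; im[:b.shape[0],485:485+b.shape[1]]=b[:,:315]; cv2.imwrite("pics/c4.png",im)
E
```

```text
time_s: 5.6
position: [0.4839, -0.0159, 0.3436]
tcp_rot: [[-1.0, -0.001, -0.002], [-0.001, 1.0, 0.002], [0.002, 0.002, -1.0]]
force: [-0.5, 0.2, -0.2]
opening: 0.523
grasp_force: 5.5
[ 0.48398036 -0.01583106  0.34395838]
scene tongs 363 zmin/max [0.268 0.294] xmax 0.5838578960717691
0.51 L 38 [0.5185 0.0042 0.2828]
0.51 R 32 [ 0.5159 -0.0374  0.2828]
0.525 L 45 [0.5328 0.0076 0.2811]
0.525 R 28 [ 0.5339 -0.0424  0.2833]
0.54 L 38 [0.5473 0.0112 0.2831]
0.54 R 34 [ 0.5482 -0.0456  0.2838]
0.555 L 40 [0.5626 0.0121 0.2825]
0.555 R 39 [ 0.563  -0.046   0.2824]
0.57 L 30 [0.5767 0.012  0.2829]
0.57 R 39 [ 0.5785 -0.0456  0.2823]
scene egg 201 [ 0.55  -0.037  0.184] [ 0.586 -0.003  0.222]
top tongs 9 zmin/max [0.277 0.296] xmax 0.5794996478647407
0.555 R 1 [ 0.5689 -0.0442  0.2952]
0.57 R 8 [ 0.5778 -0.0431  0.2932]Traceback (most recent call last):
  File "<stdin>", line 13, in <module>
    return umr_minimum(a, axis, None, out, keepdims, initial, where)
ValueError: zero-size array to reduction operation minimum which has no identity
```

Scene depth puts the tip midpoint at (0.567, -0.017) and the egg at about (0.567, -0.0195), so I only need a 2-3 mm correction to the right. Descending partway, then a look.

```bash
python3 -m pendant '[[0,-0.005,0.1,0,0,0,-0.04],[0,-0.005,0.18,0,0,0,-0.04],[0,-0.005,0.2,0,0,0,-0.04],[0,-0.005,0.2,0,0,0,-0.04],[0,-0.005,0.2,0,0,0,-0.04]]'
python3 - <<'E'
from h import *
p,d=capture("scene"); Q=cloud("scene",d); z=Q[...,2]; r=p.astype(int)
e=(z>.183)&(abs(Q[...,0]-.565)<.035)&(abs(Q[...,1]+.019)<.045)&(z<.28)
br=r[...,0]>r[...,2]+25
q=Q[e&br]; print("egg",q.min(0).round(3),q.max(0).round(3))
q=Q[e&~br&(z>.225)]; L=q[q[:,1]>-.018]; R=q[q[:,1]<-.018]; print("tips",np.median(L,0),np.median(R,0),q[:,0].max(),np.percentile(q[:,2],[2,98]))
print(readout.read_state()["position"])
cv2.imwrite("pics/c4.png",cv2.resize(p[130:270,220:350,::-1],None,fx=4.2,fy=4.2,interpolation=cv2.INTER_CUBIC))
E
```

```text
time_s: 6.2
position: [0.4848, -0.018, 0.3049]
tcp_rot: [[-1.0, -0.001, 0.001], [-0.001, 1.0, -0.0], [-0.001, -0.0, -1.0]]
force: [-0.7, -0.8, -0.2]
opening: 0.523
grasp_force: 5.5
egg [ 0.536 -0.048  0.185] [0.587 0.014 0.258]
tips [0.55509227 0.00911657 0.24342295] [ 0.55989501 -0.04757964  0.24430779] 0.58424837662548 [0.229661   0.25510278]
[ 0.48485395 -0.01820369  0.30503149]
```

View pics/c4.png

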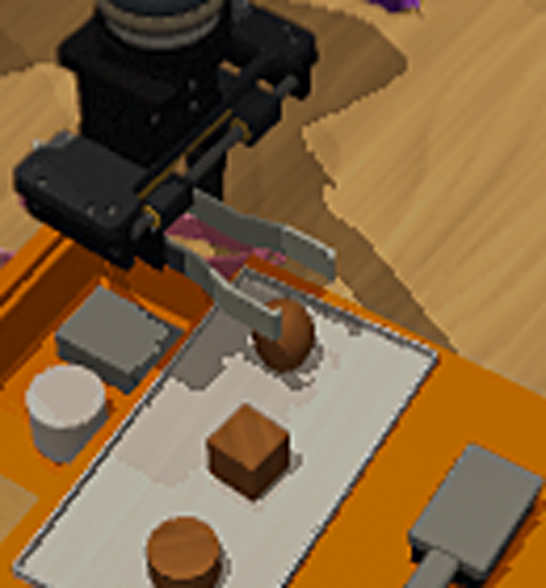

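The tips straddle the egg, with their midpoint at y = -0.019 and clearance on both sides. The block is clear. Descending the last 44 mm.

```bash
python3 -m pendant '[[0,0,0.08,0,0,0,-0.04],[0,0,0.15,0,0,0,-0.04],[0,0,0.2,0,0,0,-0.04],[0,0,0.22,0,0,0,-0.04],[0,0,0.22,0,0,0,-0.04],[0,0,0.22,0,0,0,-0.04]]'
python3 - <<'E'
from h import *
p,d=capture("scene"); Q=cloud("scene",d); z=Q[...,2]
print(readout.read_state()["position"], readout.read_state()["force"])
cv2.imwrite("pics/c5.png",cv2.resize(p[160:260,220:350,::-1],None,fx=5,fy=5,interpolation=cv2.INTER_CUBIC))
E
```

```text
time_s: 6.85
position: [0.4848, -0.0186, 0.2607]
tcp_rot: [[-1.0, 0.0, 0.001], [0.0, 1.0, -0.0], [-0.001, -0.0, -1.0]]
force: [-0.2, -0.8, -0.4]
opening: 0.522
grasp_force: 5.5
[ 0.48479813 -0.01859421  0.26082791] [ 0.53165224 -0.18113722 -0.98194249]
```

View pics/c5.png

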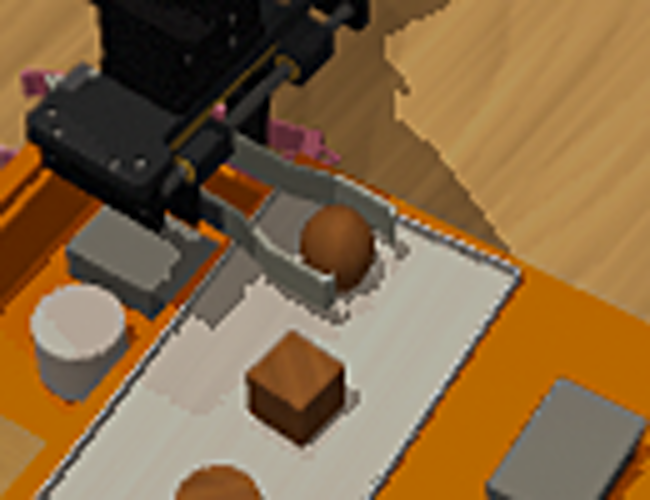

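The egg sits between the tips. Closing slowly.

```bash
python3 -m pendant '[[0,0,0,0,0,0,0.0],[0,0,0,0,0,0,0.05],[0,0,0,0,0,0,0.1],[0,0,0,0,0,0,0.15],[0,0,0,0,0,0,0.2],[0,0,0,0,0,0,0.25],[0,0,0,0,0,0,0.3],[0,0,0,0,0,0,0.3]]'; python3 -m pendant '[[0,0,0,0,0,0,0.4],[0,0,0,0,0,0,0.6],[0,0,0,0,0,0,0.8],[0,0,0,0,0,0,0.8],[0,0,0,0,0,0,0.8]]'
```

```text
time_s: 7.7
position: [0.4844, -0.0184, 0.2603]
tcp_rot: [[-1.0, 0.0, 0.0], [0.0, 1.0, 0.0], [-0.0, 0.0, -1.0]]
force: [-0.0, 0.5, -0.6]
opening: 0.411
grasp_force: 30.0
time_s: 8.2
position: [0.4844, -0.0185, 0.2602]
tcp_rot: [[-1.0, 0.0, 0.0], [0.0, 1.0, 0.0], [-0.0, 0.0, -1.0]]
force: [0.6, 0.7, 0.3]
opening: 0.413
grasp_force: 30.0
```

The grip stopped at 36 mm and 30 N, so the tongs are on the egg. Lifting gently by 12 cm.

```bash
python3 -m pendant '[[0,0,-0.03,0,0,0,0.8],[0,0,-0.08,0,0,0,0.8],[0,0,-0.15,0,0,0,0.8],[0,0,-0.25,0,0,0,0.8],[0,0,-0.35,0,0,0,0.8],[0,0,-0.45,0,0,0,0.8],[0,0,-0.54,0,0,0,0.8],[0,0,-0.6,0,0,0,0.8]]'; python3 -m pendant '[[0,0,0,0,0,0,0.8],[0,0,0,0,0,0,0.8],[0,0,0,0,0,0,0.8],[0,0,0,0,0,0,0.8],[0,0,0,0,0,0,0.8],[0,0,0,0,0,0,0.8],[0,0,0,0,0,0,0.8],[0,0,0,0,0,0,0.8]]'
python3 - <<'E'
from h import *
p,d=capture("scene")
cv2.imwrite("pics/c6.png",cv2.resize(p[100:260,210:360,::-1],None,fx=3.7,fy=3.7,interpolation=cv2.INTER_CUBIC))
E
```

```text
time_s: 9.0
position: [0.4847, -0.0186, 0.3826]
tcp_rot: [[-1.0, 0.0, 0.003], [0.0, 1.0, -0.001], [-0.003, -0.001, -1.0]]
force: [-0.0, -0.4, -0.8]
opening: 0.418
grasp_force: 30.0
time_s: 9.8
position: [0.4844, -0.0185, 0.3801]
tcp_rot: [[-1.0, 0.0, -0.0], [0.0, 1.0, 0.0], [0.0, 0.0, -1.0]]
force: [-0.4, 0.4, -0.6]
opening: 0.412
grasp_force: 30.0
```

View pics/c6.png

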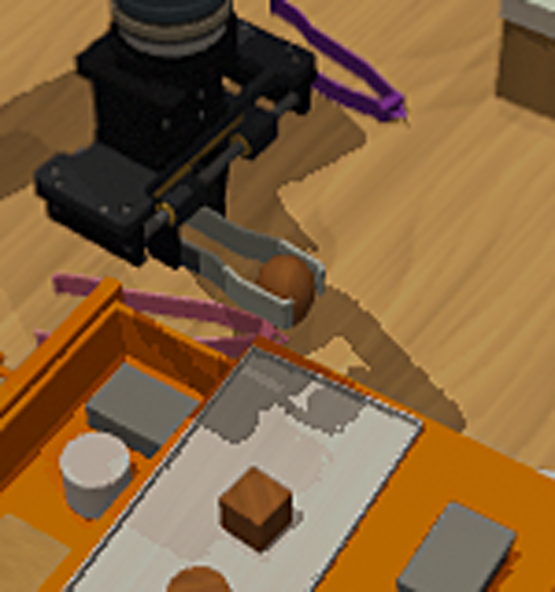

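The egg hangs between the tong tips, well above the tray, and the block and puck look undisturbed. The grip is steady at 30 N, so I'm handing in.

```bash
python3 -c "from rig import bot; print(bot.hand_in())"
```

```text
the job is handed in; nothing more can be done
None
```

I lifted the egg about 12 cm with the steel tongs, held it still between the tips clear of the tray, and handed the job in after about 10 s of robot time; the hand-in returned no verdict.

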